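# Bed a taper candle in the trimming cradle

## Robot

A 6-joint arm with a two-finger parallel gripper is mounted at the origin on a cart in front of the work surface, level with it; the furniture and walls round the work are solid. World frame = base frame: x ahead of the robot, y to its left, z up, the work surface at z = 0. Lengths are in m, angles in rad, forces in N, time in s.
With the tool pointing down it reaches from about 0.375 to 0.9 m from the base axis. Payload 3.1 kg.
Tool frame: the origin (TCP) lies between the finger pads; the fingertips stand 8 mm ahead of it and the grasp point (between the pads) lies 11 mm behind it; z points along the fingers, y is the line along which they close (so a half turn about z gives the same grasp; the last joint's range is limited). The gripper opens to 85 mm and grips with 20 to 120 N. Pads are 22 mm wide; open, the fingers measure 114 mm over their backs; the gripper's body (76 mm by 85 mm) begins 54 mm behind the grasp point. The pads swing forward as they close: fully open they stand 13 mm farther back than shut.
Start: joints at [1.028, 0.527, 1.433, -0, 1.181, -0.178], TCP at [0.223, 0.584, 0.239] pointing down, gripper open.
Joint ranges: [-3.08, 3.08], [-0.75, 2.2], [0.22, 2.44], [-1.43, 4.57], [0, 2.65], [-2.85, 2.85]. Speed limits (rad/s): [2.79, 2.79, 3.14, 3.14, 3.14, 3.14].

## Interface

Orientations are given as a unit quaternion [x, y, z, w].
In Python, from station import readout, cams, sign_off gives the robot as it stands.
- The arm moves only by the tool send_rows, never from a script. Its argument "commands" is text: rows parted by semicolons, each of 5 numbers parted by spaces: the finger opening in mm, from 0 to 85.4, then the shift along the tool's x, y, z each as a share of 0.02 m, from -1 to 1, then the turn about the tool's z as a share of 4 degrees, from -1 to 1. In form: grip dx dy dz spin; .... A call has 1 to 20 rows; each row shifts and turns the commanded pose from where the row before left it, along the tool's axes as they then stand; what a row does not reach is not made up. A row lasts 1/12 s, in which the tool goes at most 41.7 mm and 7.16 degrees, less where a joint would pass 70% of its speed; a pose out of reach is approached as far as the arm can. A call with a number of a shift or a turn outside -1 to 1 is refused whole. A call with a gripper value outside its range is refused whole. The fingers move at their own pace and stop on an object; "grip_force" is the grip in N (left out, the last holds). Time passes only in rows, so rows that do not move let the fingers close. It gives the time, the measured TCP pose, the force, the opening and the grip force at its end, in the units of the state.
- readout.sense(): the state, without advancing time (a new reading comes with each control period).
- cams.snapshot(name): name is "scene" or "top" or "wrist"; returns a dict with "pixels" (384x512x3 uint8, red, green, blue), "intrinsics" (3x3 intrinsics, pixels), "eye" and "rotation" of the camera in the world. Camera axes: x right, y down, z forward; pixel columns grow to the right and rows downward; lengths in m; the calibration is good to about 2 mm. A picture is of the moment at which its call begins. There is no depth.
- sign_off(): hands the job in; it is judged then, once.
The state is a dict: "t": time; "q": joint angles; "qd": joint speeds; "tau": joint torques, N m; "tcp_pos": TCP position; "tool_rot": TCP orientation; "force": force on the tool from outside, world axes, zero at the start; "ft_torque": the same for the moment, N m; "finger_gap": opening from 0.0 (shut) to 1.0 (fully open); "gripper_force": force on a finger pad.
Only numpy, scipy, OpenCV 4.12 (cv2) and the standard library are available. Lean on these libraries where they do the work, as an engineer would, in place of code of your own. Each camera call takes 0.05 s, during which the arm holds its last target. There are 200 camera calls.

## Task

Lift the candle off its wooden rest and lay it in the V-shaped trimming cradle, its flat foot towards the brass back stop but still short of the sprung steel roller. Then slide it along under the roller until you feel its foot bear firmly on the stop (a steady press of about 6 N) and it lies bedded on both flanks; the stop is held by friction only and must not be pushed back from its setting. Leave the candle lying there, and do not disturb the jigger or the coaster.

Things in the scene. Friction and masses are not known exactly. Their poses are not given: they have to be found in the camera images.
- candle: Ivory taper candle, a straight wax cylinder 20.8 mm thick and 215 mm long, 60 to 100 g (the thin wick adds 9 mm without resistance). Origin: centre of the flat foot; z runs along it from foot to wick. It starts level in the rest's two notches, foot to the robot's right (about -y), axis 36.7 mm above the worktop. Between 60 and 125 mm from its foot it is free, with 26 mm of air below its axis.
- cradle: Wooden trimming cradle, fixed; board 70 x 236 x 10 mm, y = -100 to 136 mm. Origin: on its underside; y runs along the V to the back stop (robot's right), z up. V-blocks with 45 degree flanks, open upwards, at y = -98 to -82 and +8 to +72 mm; apex 22, rims 40 mm above the worktop; finger room between them and before y = -100 mm. A bedded candle's axis is parallel to y at x = 0, z = 36.7 mm.
- v_mouth (a point): Point in the cradle on the bedded candle's axis, in the middle of the small front V-block (cradle y = -90 mm, 36.7 mm high). Axes as the cradle's. A candle laid with its foot at cradle y = 38 mm rests in both V-blocks and its wick end then overhangs to y = -177 mm.
- roller_line (a point): Point of the cradle on the same axis (cradle y = 52 mm) where a foot coming along the V meets the sprung steel roller. The roller (radius 8 mm, axis at y = 58 mm) hangs 2.5 mm lower than a bedded candle's top in a steel arch 69 mm wide and 77 mm high. The foot lifts it: the push rises from under 1 N to some 2 to 6 N, then 1 to 5 N of drag remain.
- stop_zone (a point): Point of the cradle on the same axis (cradle y = 91 mm), mid-range of the back stop, a brass disc 24 mm wide facing -y on a rod held by friction, which gives way at about 12 N. The disc's face is set anywhere within 13 mm before or behind this point, differently each time, and is not measured. A push of up to 11 N on the candle's wick end is safe.
- rest: Plain wooden rest, fixed to the worktop: board 60 x 160 x 10 mm with two V-notched blocks (rims 40 mm high) at y = -68 and +68 mm, 12 mm thick. Origin: centre of its underside; its y axis runs along the candle, roughly to the robot's right.
- jigger: Steel double-cone jigger, 45 mm wide, 80 mm high, standing by; origin: centre of its underside. Leave alone.
- coaster: Round glass coaster with a silver rim, 85 mm wide, 8 mm thick, flat on the worktop; origin: centre of its underside. Leave alone.

How it is judged:
On the way, in this order (a step that is already met when the one before it is completed fails the run):
1. the candle lies in the V with its foot still short of the roller (x of candle in the frame of cradle between -0.002 and 0.002 m and z of candle in the frame of cradle between 0.0327 and 0.0387 m and angle between the z axis of candle and the y axis of cradle, either way round below 0.04 rad and y of candle in the frame of cradle between 0 and 0.052 m), for 0.1 s.
2. the candle's foot is pressed on the back stop with more than 3 N (x of candle in the frame of cradle between -0.002 and 0.002 m and z of candle in the frame of cradle between 0.0327 and 0.0387 m and angle between the z axis of candle and the y axis of cradle, either way round below 0.04 rad and contact force between candle and stop_c0 above 3 N), for 0.2 s.
At the end, for the whole second after the job is handed in: The candle lies along the V within 2 mm of its bedded axis sideways and in height and within 0.04 rad, touching both flanks of the long V-block, under the roller, its foot within about 2 mm of the back stop's face; it is released and at rest (x of candle in the frame of cradle between -0.002 and 0.002 m and z of candle in the frame of cradle between 0.0327 and 0.0387 m and angle between the z axis of candle and the y axis of cradle, either way round below 0.04 rad and distance between candle and stop_c0 below 0.0055 m and contact force between candle and cradle_c1 above 0.05 N and contact force between candle and cradle_c3 above 0.05 N and linear speed of candle below 0.01 m/s and contact force between candle and the fingers below 0.1 N).
It fails at once if the back stop is pushed more than 2 mm from its setting (distance of stop_c0 from where it was at the start of the episode above 0.002 m).
It fails at once if the jigger or the coaster is knocked or moved more than 15 mm (distance of any of jigger, coaster from where it was at the start of the episode above 0.015 m or angle between jigger's own z axis and vertical above 0.3 rad).
It fails at once if the candle falls off onto the floor (height (world z) of candle below -0.05 m).
It also fails if it takes over 72 s, if anything falls off the work surface, if the arm or the gripper's body presses on something with over 40 N, if the wrist force passes 120 N, or if a joint passes its speed limit or range.

## Working session

There is one attempt and no reset: what is moved stays moved. The work goes in short steps, Python scripts to look and compute and a tool call to move; the robot and the scene stay as the last step left them, time stands still between calls to the robot, and variables do not carry over. Pictures are saved under pics/ and viewed, at most 10 in all, crops included, and the job is handed in when it is done.

Besides the shell and the picture viewer there is one more tool, called after "Request:" as name(argument=value, ...) on one line, values as JSON. send_rows: Moves the arm, as the interface text tells. Its arguments: {"type":"object","properties":{"commands":{"type":"string"},"grip_force":{"type":"number"}},"required":["commands"]}

```bash
mkdir -p pics; cat > h.py <<'E'
import numpy as np, cv2
from station import readout, cams, sign_off
def snap(n,f):
    s=cams.snapshot(n); cv2.imwrite('pics/'+f+'.png',s['pixels'][:,:,::-1]); np.savez('pics/'+f+'.npz',**{k:np.array(v) for k,v in s.items()}); return s
def ray(s,uv):
    K=np.array(s['intrinsics']);R=np.array(s['rotation']).reshape(3,3);d=R@np.linalg.inv(K)@np.array([uv[0],uv[1],1.]);return np.array(s['eye']),d
def atz(s,uv,z):
    e,d=ray(s,uv);return e+d*(z-e[2])/d[2]
def tri(obs):
    A=np.zeros((3,3));b=np.zeros(3)
    for s,uv in obs:
        e,d=ray(s,uv);d/=np.linalg.norm(d);P=np.eye(3)-np.outer(d,d);A+=P;b+=P@e
    return np.linalg.solve(A,b)
def proj(s,p):
    K=np.array(s['intrinsics']);R=np.array(s['rotation']).reshape(3,3);c=K@R.T@(np.array(p)-np.array(s['eye']));return c[:2]/c[2]
def load(f): return dict(np.load('pics/'+f+'.npz'))
E
python3 - <<'E'
from h import *
for n in('scene','top','wrist'):
    s=snap(n,n+'0'); print(n,s['eye'],np.array(s['rotation']).round(3).tolist(),np.array(s['intrinsics']).tolist())
a=cv2.imread('pics/scene0.png');b=cv2.imread('pics/top0.png')
print(readout.sense())
E
```

```text
scene [-0.44165247 -0.59603041  0.73962013] [0.762, -0.425, 0.232, -0.429] [[453.74824067627225, 0.0, 255.1481285381551], [0.0, 453.74824067627225, 188.28370389958965], [0.0, 0.0, 1.0]]
top [ 0.44055803 -0.01307127  1.03320939] [0.716, -0.697, 0.035, -0.024] [[418.4694681337956, 0.0, 256.54210626200194], [0.0, 418.4694681337956, 186.97807939575216], [0.0, 0.0, 1.0]]
wrist [0.16050795 0.60812205 0.37252183] [0.816, 0.562, 0.075, 0.111] [[292.75198782618435, 0.0, 255.81952301223922], [0.0, 292.75198782618435, 189.6216240504979], [0.0, 0.0, 1.0]]
{'t': 0.15, 'q': array([ 1.02751876e+00,  5.28272973e-01,  1.43364106e+00, -1.11886392e-05,
        1.18141218e+00, -1.78518258e-01]), 'qd': array([-0.00041423, -0.00336677, -0.00549847,  0.000682  ,  0.00013583,
        0.00099623]), 'tau': array([ 9.51881448e-04, -4.42747200e+01, -1.78276455e+01, -1.92618536e-04,
        5.62279893e-03, -3.76859555e-05]), 'tcp_pos': array([0.22264643, 0.58340233, 0.23853539]), 'tool_rot': array([ 1.81368110e-01,  9.83414896e-01, -8.12770695e-04, -3.01232740e-04]), 'force': array([ 0.28800118, -0.10897329,  0.98192009]), 'ft_torque': array([0.02531146, 0.03194283, 0.00509887]), 'gripper_force': 0.0, 'finger_gap': 0.997439743523355}
```

View pics/top0.png

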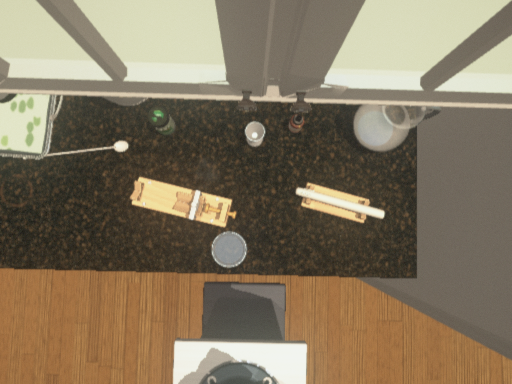

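View pics/scene0.png

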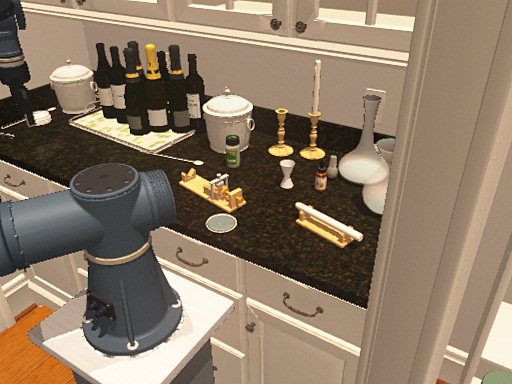

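The top view shows the candle from (298,192) to its foot at about (382,214), and the cradle from (133,190) to (235,215) with its stop on the right. The coaster is at (229,250) and the jigger at (255,133).

```bash
sed -i 's/np.array(s\[.rotation.\]).reshape(3,3)/Rot.from_quat(s["rotation"]).as_matrix()/; 1a from scipy.spatial.transform import Rotation as Rot' h.py
python3 - <<'E'
from h import *
t=load('top0');s=load('scene0')
for n,uv,z in(('foot',(383,214.5),.037),('wickend',(297,191.5),.037),('cr left',(133,190),.01),('cr right',(234,214),.01),('coaster',(229,250),.008),('jig',(255,133),.06)):
    print(n,atz(t,uv,z).round(4), proj(s,atz(t,uv,z)).round(1))
a=cv2.imread('pics/top0.png')[170:235,120:250];b=cv2.imread('pics/scene0.png')[165:255,170:370]
c=np.zeros((600,800,3),np.uint8)
A=cv2.resize(a,None,fx=4,fy=4,interpolation=cv2.INTER_CUBIC);B=cv2.resize(b,None,fx=3.7,fy=3.7,interpolation=cv2.INTER_CUBIC)
c[:260,:520]=A;c[262:262+B.shape[0],:B.shape[1]]=B
cv2.imwrite('pics/crop1.png',c)
E
```

```text
foot [ 0.4666 -0.3319  0.037 ] [360.9 236.2]
wickend [ 0.5161 -0.1252  0.037 ] [297.  203.5]
cr left [0.5108 0.2726 0.01  ] [186.3 176. ]
cr right [0.4589 0.0247 0.01  ] [241.4 205.8]
coaster [0.3715 0.0342 0.008 ] [221.1 220.4]
jig [ 0.65   -0.0208  0.06  ] [287.4 167.2]
```

View pics/crop1.png

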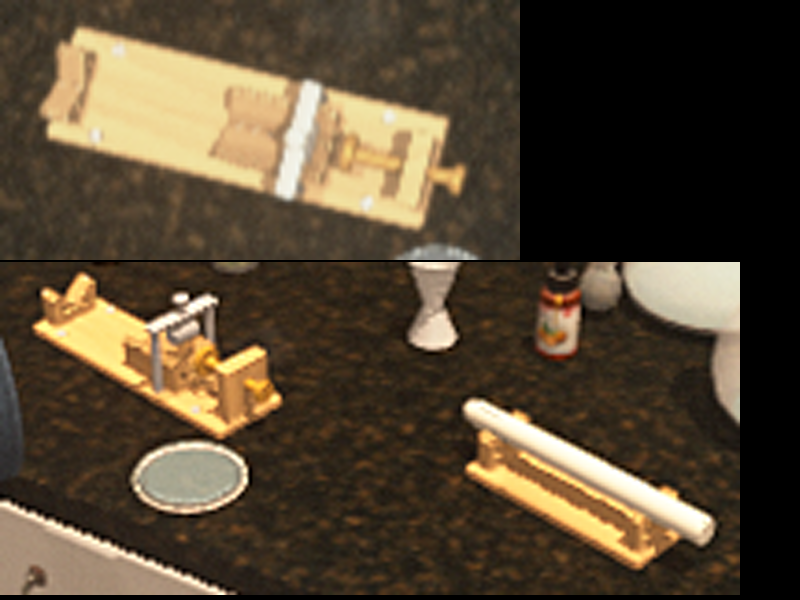

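```bash
cat > cand.py <<'E'
from h import *
def blob(s,roi,thr=170,sat=70):
    x0,y0,x1,y1=roi; im=s['pixels'][y0:y1,x0:x1].astype(int)
    m=((im.min(2)>thr-40)&(im.max(2)>thr)&(im.max(2)-im.min(2)<sat)).astype(np.uint8)
    n,l,st,_=cv2.connectedComponentsWithStats(m); k=1+st[1:,4].argmax()
    v,u=np.nonzero(l==k); p=np.c_[u+x0,v+y0].astype(np.float32)
    c,(w,h),_=cv2.minAreaRect(p); vx,vy,cx,cy=cv2.fitLine(p,cv2.DIST_L2,0,.01,.01).ravel()
    d=np.array([vx,vy]);q=(p-[cx,cy])@d
    return np.array([cx,cy])+d*q.min(),np.array([cx,cy])+d*q.max(),min(w,h)+1,len(p)
E
python3 - <<'E'
from cand import *
t=load('top0');s=load('scene0')
bt=blob(t,(285,180,400,225)); bs=blob(s,(285,195,372,250)); print(bt,bs)
for z in(.03,.037,.045):
  print(z,[atz(t,p,z).round(4) for p in bt[:2]],[atz(s,p,z).round(4) for p in bs[:2]])
# line = intersection of planes
def nrm(v,b): 
    e,d1=ray(v,b[0]);_,d2=ray(v,b[1]);n=np.cross(d1,d2);return n/np.linalg.norm(n),e
n1,e1=nrm(t,bt);n2,e2=nrm(s,bs)
d=np.cross(n1,n2);d/=np.linalg.norm(d)
p=np.linalg.lstsq(np.array([n1,n2,d]),np.array([n1@e1,n2@e2,d@[.49,-.23,.037]]),rcond=None)[0];print('line',p,d)
# cradle corners
C=[np.array(c)/4+[120,170]-.375 for c in((80,28),(50,137),(447,118),(425,228))]
P=[atz(t,c,.01)for c in C];
for x in P: print(x.round(4))
print(np.linalg.norm(P[0]-P[1]),np.linalg.norm(P[0]-P[2]),np.linalg.norm(P[1]-P[3]))
dd=(P[2]+P[3]-P[0]-P[1])[:2];dd/=np.linalg.norm(dd);c=np.mean(P,0)[:2];print('cr y dir',dd,'origin',c-dd*.018, 'vmouth',c-dd*.108)
E
```

```text
(array([295.75452, 189.87292], dtype=float32), array([383.67535, 214.59856], dtype=float32), 10.030714988708496, 770) (array([296.14505, 202.72377], dtype=float32), array([361.54034, 237.06693], dtype=float32), 7.629985809326172, 385)
0.03 [array([ 0.5204, -0.1229,  0.03  ]), array([ 0.4666, -0.3358,  0.03  ])] [array([ 0.5277, -0.1166,  0.03  ]), array([ 0.4731, -0.3318,  0.03  ])]
0.037 [array([ 0.5199, -0.1221,  0.037 ]), array([ 0.4664, -0.3335,  0.037 ])] [array([ 0.5181, -0.1214,  0.037 ]), array([ 0.4641, -0.3344,  0.037 ])]
0.045 [array([ 0.5192, -0.1212,  0.045 ]), array([ 0.4662, -0.3309,  0.045 ])] [array([ 0.5072, -0.1268,  0.045 ]), array([ 0.4537, -0.3374,  0.045 ])]
line [ 0.4926321  -0.23066388  0.0351145 ] [-2.45044141e-01 -9.69511661e-01 -7.12525935e-04]
[0.544  0.2581 0.01  ]
[0.4769 0.273  0.01  ]
[0.495  0.0322 0.01  ]
[0.4277 0.0435 0.01  ]
0.06874452497462233 0.23121791128779529 0.23476722125116833
cr y dir [-0.21071575 -0.97754738] origin [0.48970908 0.16929597] vmouth [0.5086735  0.25727524]
```

Request:
send_rows(commands="60 0 0 0 1;60 0 0 0 1;60 0 0 0 1;60 0 0 0 1;60 0 0 0 1;60 0 0 0 1;60 0 0 0 1;60 0 0 0 1;60 0 0 0 1;60 0 0 0 1;60 0 0 0 1;60 0 0 0 1;60 0 0 0 1;60 0 0 0 1;60 0 0 0 1;60 0 0 0 1;60 0 0 0 1;60 0 0 0 1;60 0 0 0 1;60 0 0 0 1", grip_force=30)

```text
t: 1.82
tcp_pos: [0.2228, 0.5836, 0.2389]
tool_rot: [0.772, 0.635, -0.0, 0.0]
force: [-0.2, -0.1, 0.2]
finger_gap: 0.702
gripper_force: 0.0
```

Request:
send_rows(commands="60 0 0 0 0.83;60 -1 0.64 0 0;60 -1 0.64 0 0;60 -1 0.64 0 0;60 -1 0.64 0 0;60 -1 0.64 0 0;60 -1 0.64 0 0;60 -1 0.64 0 0;60 -1 0.64 0 0;60 -1 0.64 0 0;60 -1 0.64 0 0;60 -1 0.64 0 0;60 -1 0.64 0 0;60 -1 0.64 0 0;60 -1 0.64 0 0;60 -1 0.64 0 0;60 -1 0.64 0 0;60 -1 0.64 0 0;60 -1 0.64 0 0")

```text
t: 3.4
tcp_pos: [0.3579, 0.1772, 0.2393]
tool_rot: [0.789, 0.614, -0.0, -0.0]
force: [0.5, 0.6, -0.6]
finger_gap: 0.702
gripper_force: 0.0
```

Request:
send_rows(commands="60 -1 0.64 0 0;60 -1 0.64 0 0;60 -1 0.64 0 0;60 -1 0.64 0 0;60 -1 0.64 0 0;60 -1 0.64 0 0;60 -1 0.64 0 0;60 -1 0.64 0 0;60 -1 0.64 0 0;60 -1 0.64 0 0;60 -1 0.64 0 0;60 -1 0.64 0.5 0;60 -1 0.64 0.5 0;60 -1 0.64 0.5 0;60 -1 0.64 0.5 0;60 -1 0.64 0.5 0;60 -1 0.64 0.5 0;60 -1 0.64 0 0;60 0 0 0 0;60 0 0 0 0")

```text
t: 5.07
tcp_pos: [0.4928, -0.2283, 0.1788]
tool_rot: [0.79, 0.613, -0.0, -0.0]
force: [-0.0, 1.2, 0.0]
finger_gap: 0.707
gripper_force: 0.0
```

```bash
python3 - <<'E'
from h import *
s=snap('wrist','w1');print(s['eye'],readout.sense()['tcp_pos'])
for p in([.466,-.334,.0367],[.519,-.122,.0367],[.4917,-.231,.0367],[.4928,-.2283,.0368]): print(proj(s,p).round(1))
E
```

```text
[ 0.51011109 -0.16260532  0.31290717] [ 0.49221507 -0.22705256  0.17892686]
[255.7 280.3]
[254.3  59.4]
[255.  184.3]
[255.4 181.4]
```

View pics/w1.png

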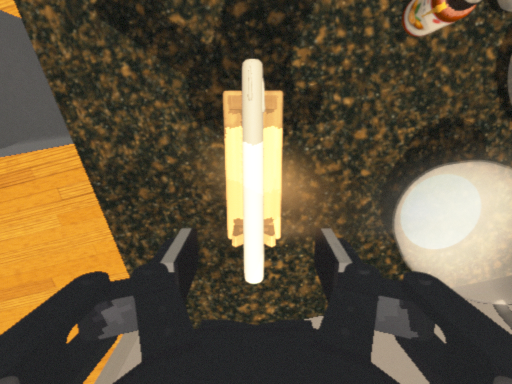

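The wrist view shows the candle running from (252,60) to its foot at (254,282), centred between the fingers. The grasp lies clear of both notch blocks, so I go down.

Request:
send_rows(commands="60 0 -0.03 1 0;60 0 0 1 0;60 0 0 1 0;60 0 0 1 0;60 0 0 1 0;60 0 0 1 0;60 0 0 1 0;60 0 0 0.4 0;60 0 0 0.24 0;60 0 0 0 0;60 0 0 0 0;60 0 0 0 0")

```text
t: 6.12
tcp_pos: [0.4928, -0.2274, 0.0276]
tool_rot: [0.789, 0.614, 0.0, 0.001]
force: [0.3, 0.3, 0.6]
finger_gap: 0.701
gripper_force: 0.0
```

Request:
send_rows(commands="30 0 0 0 0;30 0 0 0 0;30 0 0 0 0;24 0 0 0 0;22 0 0 0 0;15 0 0 0 0;10 0 0 0 0;10 0 0 0 0;10 0 0 0 0;10 0 0 0 0;10 0 0 0 0;10 0 0 0 0", grip_force=30)

```text
t: 7.12
tcp_pos: [0.4904, -0.2264, 0.0267]
tool_rot: [0.789, 0.614, -0.001, -0.002]
force: [-4.4, -0.5, 4.7]
finger_gap: 0.233
gripper_force: 29.1
```

Request:
send_rows(commands="10 0 0 -0.2 0;10 0 0 -0.4 0;10 0 0 -0.6 0;10 0 0 -0.8 0;10 0 0 -1 0;10 0 0 -1 0;10 0 0 -1 0;10 0 0 -1 0;10 0 0 -0.6 0;10 0.2 -0.04 0 0;10 0.4 -0.09 0 0;10 0.6 -0.14 0 0;10 0.8 -0.18 0 0;10 0.94 -0.215 0 0;10 0.94 -0.215 0 0;10 0.94 -0.215 0 0;10 0.94 -0.215 0 0;10 0.94 -0.215 0 0;10 0.94 -0.215 0 0;10 0.94 -0.215 0 0")

```text
t: 8.78
tcp_pos: [0.4949, -0.0487, 0.1572]
tool_rot: [0.789, 0.614, -0.001, -0.002]
force: [0.1, -0.4, -0.4]
finger_gap: 0.233
gripper_force: 29.4
```

Request:
send_rows(commands="10 0.94 -0.215 0 0;10 0.94 -0.215 0 0;10 0.94 -0.215 0 0;10 0.94 -0.215 0 0;10 0.94 -0.215 0 0;10 0.94 -0.215 0 0;10 0.94 -0.215 0 0;10 0.94 -0.215 0 0;10 0.94 -0.215 0 0;10 0.94 -0.215 0 0;10 0.94 -0.215 0 0;10 0.94 -0.215 0 0;10 0.94 -0.215 0 -0.53;10 0.8 -0.18 0 0;10 0.4 -0.1 0 0;10 0.2 -0.05 0 0;10 0 0 0 0;10 0 0 0 0;10 0 0 0 0")

```text
t: 10.37
tcp_pos: [0.5014, 0.2275, 0.1583]
tool_rot: [0.778, 0.628, -0.0, -0.0]
force: [0.1, -0.5, -0.6]
finger_gap: 0.232
gripper_force: 29.4
```

```bash
python3 - <<'E'
from h import *
s=snap('wrist','w2');st=readout.sense();print(s['eye'],st['tcp_pos'],st['tool_rot'],st['finger_gap'],st['force'])
E
```

```text
[0.51626077 0.29389439 0.2922729 ] [0.50156267 0.22740383 0.1583598 ] [ 7.78065491e-01  6.28183082e-01 -3.22197491e-04 -5.88705799e-05] 0.23448081168939455 [-0.13291059 -0.27779198 -0.65393442]
```

View pics/w2.png

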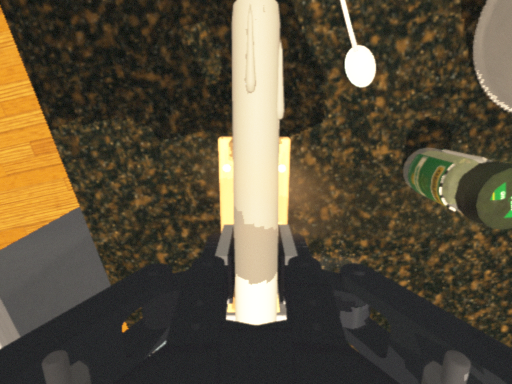

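```bash
python3 - <<'E'
from h import *
s=load('w2');im=s['pixels'].astype(int)
for r in(150,165,180,195,210): print(r,' '.join('%d:%d,%d,%d'%(c,*im[r,c]) for c in list(range(214,238,2))+list(range(274,298,2))))
print([ (r,tuple(im[r,224]),tuple(im[r,287])) for r in range(130,146,2)])
print([ (r,tuple(im[r,256])) for r in range(310,334,2)])
E
```

```text
150 214:81,69,48 216:102,86,56 218:247,202,117 220:255,254,182 222:255,255,201 224:255,255,194 226:255,254,191 228:255,252,171 230:253,221,131 232:230,183,123 234:220,194,159 236:229,210,171 274:236,219,180 276:229,211,173 278:226,199,151 280:255,254,189 282:255,255,200 284:255,255,199 286:255,255,193 288:255,252,168 290:190,140,83 292:89,70,45 294:69,56,39 296:82,67,38
165 214:99,80,52 216:95,78,51 218:166,127,81 220:255,253,175 222:255,255,201 224:255,255,251 226:255,255,254 228:255,255,254 230:255,248,185 232:255,252,179 234:226,201,157 236:232,211,169 274:239,220,178 276:232,213,169 278:248,237,194 280:255,255,254 282:255,255,254 284:255,254,242 286:255,254,188 288:255,247,161 290:135,102,64 292:108,86,54 294:105,83,56 296:101,80,55
180 214:90,73,49 216:93,78,53 218:130,101,62 220:255,239,143 222:255,250,164 224:255,249,162 226:255,249,165 228:255,250,165 230:255,250,165 232:255,243,158 234:224,195,155 236:234,210,170 274:242,223,181 276:236,212,167 278:251,232,165 280:255,253,181 282:255,253,180 284:255,254,186 286:255,254,184 288:252,220,132 290:145,111,73 292:144,110,73 294:13
[... 1496 characters left out ...]
np.int64(207)), (np.int64(255), np.int64(255), np.int64(200)))]
[(310, (np.int64(255), np.int64(255), np.int64(253))), (312, (np.int64(255), np.int64(255), np.int64(253))), (314, (np.int64(255), np.int64(255), np.int64(252))), (316, (np.int64(255), np.int64(255), np.int64(252))), (318, (np.int64(255), np.int64(255), np.int64(252))), (320, (np.int64(255), np.int64(255), np.int64(252))), (322, (np.int64(255), np.int64(255), np.int64(252))), (324, (np.int64(245), np.int64(233), np.int64(200))), (326, (np.int64(48), np.int64(46), np.int64(45))), (328, (np.int64(37), np.int64(35), np.int64(37))), (330, (np.int64(38), np.int64(36), np.int64(37))), (332, (np.int64(37), np.int64(34), np.int64(37)))]
```

```bash
python3 - <<'E'
from h import *
s=load('w2');st=readout.sense();tcp=st['tcp_pos']
R=Rot.from_quat(st['tool_rot']).as_matrix();zc=tcp[2]+.0095
f=lambda p:(R.T@(p-tcp)*1e3).round(2)
for r,a,b in((150,217.3,289.8),(165,218,289.5),(180,218.6,289.2),(195,219.2,288.7),(210,219.3,287.5)):
    A=atz(s,(a,r),.01);B=atz(s,(b,r),.01);print('board',f((A+B)/2),f((A+B)/2)[1],np.linalg.norm(A-B).round(4))
for r,a,b in((165,232.7,277.6),(180,233,277.5),(210,233.3,277.5)):
    A=atz(s,(a,r),zc);B=atz(s,(b,r),zc);print('candle',f((A+B)/2),np.linalg.norm(A-B))
print('front edge',f(atz(s,(253.5,136.4),.01)),'foot',f(atz(s,(256,324.7),zc-.0104)),f(atz(s,(256,324.7),zc)),f(atz(s,(256,324.7),zc+.01)))
print('hd',np.degrees(np.arctan2(R[1,0],R[0,0])))
E
```

```text
board [ 29.6   -1.96 148.35] -1.96 0.0699
board [ 14.93  -1.8  148.35] -1.8 0.0699
board [ -0.15  -1.68 148.36] -1.68 0.07
board [-15.66  -1.66 148.37] -1.66 0.0699
board [-31.62  -2.26 148.37] -2.26 0.0696
candle [ 4.463e+01 -3.000e-02 -9.520e+00] 0.019349561638774958
candle [ 3.798e+01  1.000e-02 -9.520e+00] 0.019446966880622404
candle [24.11  0.07 -9.51] 0.019875073194100527
front edge [ 42.56  -1.98 148.34] foot [-46.05   0.34   0.92] [-37.25   0.33  -9.48] [-28.79   0.33 -19.49]
hd 77.83241198109666
```

The wrist view shows the board edges at columns 218 and 290, with the front edge at row 136. It is parallel to the candle, which sits about 1.9 mm to the +tool-y side. I check the foot distance from the earlier picture before going on.

```bash
python3 - <<'E'
from h import *
s=load('w1');im=s['pixels'].astype(int)
print([(r,*map(int,im[r,254])) for r in range(276,292)]);print([(r,*map(int,im[r,252])) for r in range(50,68)])
u=np.array([.2475,.9689,0]);T=np.array([.4904,-.2264,0])
for r in(282,283,284): p=atz(s,(254.5,r),.0471);print(r,u@(p-T))
for r in(58,59,60,61): p=atz(s,(252.5,r),.0367);print(r,u@(p-T))
E
```

```text
[(276, 255, 255, 255), (277, 255, 255, 255), (278, 255, 255, 255), (279, 255, 255, 255), (280, 255, 255, 255), (281, 255, 255, 255), (282, 255, 255, 254), (283, 228, 231, 193), (284, 98, 96, 72), (285, 54, 56, 36), (286, 75, 68, 48), (287, 90, 83, 55), (288, 84, 76, 52), (289, 77, 73, 48), (290, 69, 67, 47), (291, 57, 58, 44)]
[(50, 43, 42, 37), (51, 40, 38, 32), (52, 47, 42, 41), (53, 47, 44, 40), (54, 47, 47, 38), (55, 53, 48, 41), (56, 51, 48, 42), (57, 55, 51, 45), (58, 108, 97, 81), (59, 234, 216, 180), (60, 246, 233, 199), (61, 245, 233, 197), (62, 248, 237, 205), (63, 249, 239, 208), (64, 249, 239, 207), (65, 249, 239, 207), (66, 250, 241, 211), (67, 250, 240, 210)]
282 -0.1055709031678186
283 -0.1067446639836316
284 -0.1079208546830531
58 0.109333898408227
59 0.10852966917570395
60 0.10772408841283379
61 0.106917152709823
```

Request:
send_rows(commands="10 0.2 -0.05 0.3 0;10 0.175 -0.043 0.6 0;10 0 0 1 0;10 0 0 1 0;10 0 0 1 0;10 0 0 1 0;10 0 0 0.7 0;10 0 0 0.4 0;10 0 0 0.2 0;10 0 0 0 0;10 0 0 0 0;10 0 0 0 0")

```text
t: 11.42
tcp_pos: [0.5022, 0.2361, 0.0354]
tool_rot: [0.778, 0.629, 0.001, 0.0]
force: [0.3, 0.0, -0.9]
finger_gap: 0.233
gripper_force: 29.4
```

Request:
send_rows(commands="10 0 0 0.1 0;10 0 0 0.1 0;10 0 0 0.1 0;10 0 0 0 0;10 0 0 0 0;10 0 0 0 0")

```text
t: 11.92
tcp_pos: [0.5014, 0.236, 0.0285]
tool_rot: [0.778, 0.629, -0.0, 0.0]
force: [0.5, 0.1, -1.8]
finger_gap: 0.234
gripper_force: 29.4
```

Request:
send_rows(commands="10 0 0 0.05 0;10 0 0 0.05 0;10 0 0 0 0;10 0 0 0 0;10 0 0 0 0;10 0 0 0 0")

```text
t: 12.42
tcp_pos: [0.5013, 0.236, 0.0269]
tool_rot: [0.778, 0.629, 0.0, -0.0]
force: [-2.0, 1.5, 5.6]
finger_gap: 0.231
gripper_force: 29.8
```

Request:
send_rows(commands="22 0 0 0 0;24 0 0 0 0;26 0 0 0 0;30 0 0 0 0;35 0 0 0 0;40 0 0 0 0;45 0 0 0 0;45 0 0 0 0;45 0 0 0 0;45 0 0 -0.3 0;45 0 0 -0.7 0;45 0 0 -1 0;45 0 0 -1 0;45 0 0 -1 0;45 0 0 -1 0;45 0 0 0 0;45 0 0 0 0")

```text
t: 13.83
tcp_pos: [0.5022, 0.2362, 0.1279]
tool_rot: [0.778, 0.629, 0.001, 0.001]
force: [0.6, 0.2, -0.3]
finger_gap: 0.525
gripper_force: 0.0
```

```bash
python3 - <<'E'
from h import *
s=snap('wrist','w3');t=snap('top','t3');st=readout.sense();print(s['eye'],st['tcp_pos'],st['tool_rot'],st['finger_gap'],st['force'])
c=np.zeros((600,800,3),np.uint8);c[:384,:512]=s['pixels'][:,:,::-1]
a=t['pixels'][165:235,110:255,::-1];c[386:596,:435]=cv2.resize(a,None,fx=3,fy=3,interpolation=cv2.INTER_CUBIC)
cv2.imwrite('pics/c3.png',c)
E
```

```text
[0.5164482  0.30240484 0.26210573] [0.50077111 0.23577747 0.12607174] [ 7.77721678e-01  6.28608477e-01 -5.49073347e-04 -2.67513311e-04] 0.5260955473272809 [-0.77948555  0.15099617 -0.75053145]
```

View pics/c3.png

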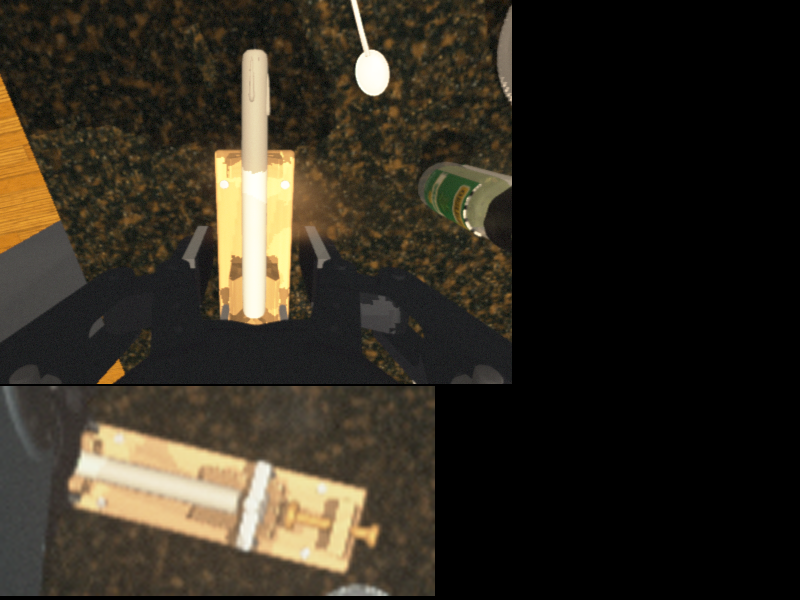

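The candle lies straight in the V, with its wick end at (255,50) and its foot at (255,318), just ahead of the white arch. I work out both ends in the cradle frame.

```bash
python3 - <<'E'
from h import *
s=load('w3');tcp=np.array([0.50077111,0.23577747,0.12607174]);R=Rot.from_quat([.77772,.62861,-.00055,-.00027]).as_matrix()
im=s['pixels'].astype(int)
f=lambda uv,z:(R.T@(atz(s,uv,z)-tcp)*1e3).round(1)
e=lambda c,a,b:a+int(np.abs(np.diff(im[a:b,c].sum(1))).argmax())+.5
fe=(e(225,140,160)+e(286,140,160))/2;w=e(255,42,60);ft=e(255,305,326);print(fe,w,ft,[int(x) for x in im[305:326,255].sum(1)])
F=f((255,fe),.01)[0];print('front',F,'wick end',f((255,w),.037),'foot y',-100+F-f((255,ft),.047)[0],'wick y',-100+F-f((255,w),.0367)[0])
for r in(90,120,240,280):
    d=np.diff(im[r,225:290].sum(1));print(r,im[r,225:290:3].sum(1))
print('ctr',f((254.5,160),.0367),f((254.8,70),.0367))
E
```

```text
149.5 48.5 324.5 [745, 746, 746, 745, 746, 746, 747, 745, 745, 745, 745, 744, 741, 596, 507, 493, 494, 515, 518, 366, 182]
front 35.0 wick end [109.7   1.6  89. ] foot y 47.7 wick y -174.7
90 [ 62 111 117 118 110  73 488 563 552 613 631 615 595 553 602 161  92  80
  48  79 100  81]
120 [ 73  97  67  76  51  85 497 576 597 626 636 617 596 555 326  86  72 117
 123  96  72 119]
240 [626 631 628 607 611 617 631 717 736 746 746 737 718 655 612 610 655 656
 662 668 665 663]
280 [624 586 463 463 540 541 628 710 736 746 745 738 717 642 582 563 534 472
 573 625 666 622]
ctr [30.4  1.1 89.4] [95.6  1.4 89.3]
```

Request:
send_rows(commands="20 0.5 0.06 0 0;0 1 0 0 0;0 1 0 0 0;0 1 0 0 0;0 1 0 0 0;0 1 0 0 0;0 0.7 0 0 0;0 0.35 0 0 0;0 0 0 0.5 0;0 0 0 1 0;0 0 0 1 0;0 0 0 1 0;0 0 0 0.9 0;0 0 0 0.4 0;0 0 0 0.15 0;0 0 0 0 0;0 0 0 0 0;0 0 0 0 0")

```text
t: 15.43
tcp_pos: [0.5309, 0.364, 0.0286]
tool_rot: [0.778, 0.629, 0.001, 0.0]
force: [-0.0, 0.5, -0.5]
finger_gap: -0.003
gripper_force: 0.0
```

```bash
python3 - <<'E'
from h import *
s=snap('wrist','w4');st=readout.sense();print(st['tcp_pos'],st['finger_gap'],st['force'])
E
```

```text
[0.53089528 0.36408661 0.02872827] 0.0006211597019973758 [ 0.50401408 -0.63181179 -0.16219434]
```

View pics/w4.png

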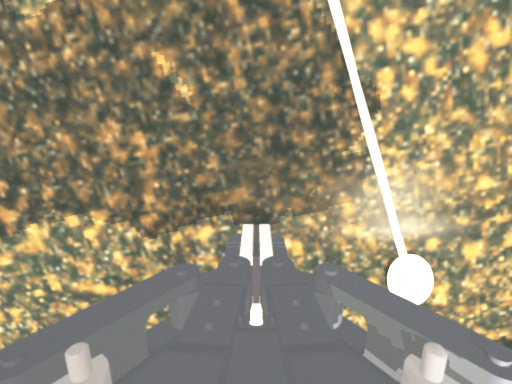

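The candle's end is visible between the closed fingers at (256,315), so the push is centred.

Request:
send_rows(commands="0 -0.15 0 0 0;0 -0.15 0 0 0;0 -0.15 0 0 0;0 -0.1 0 0 0;0 -0.1 0 0 0;0 -0.1 0 0 0;0 -0.1 0 0 0;0 0 0 0 0;0 0 0 0 0")

```text
t: 16.23
tcp_pos: [0.5265, 0.3469, 0.0275]
tool_rot: [0.778, 0.629, -0.0, 0.0]
force: [-0.6, -0.2, -0.3]
finger_gap: 0.001
gripper_force: 0.0
```

Request:
send_rows(commands="0 -0.1 0 0 0;0 -0.1 0 0 0;0 -0.1 0 0 0;0 0 0 0 0;0 0 0 0 0")

```text
t: 16.65
tcp_pos: [0.5251, 0.341, 0.0275]
tool_rot: [0.778, 0.629, -0.0, 0.0]
force: [-0.2, -0.8, 0.6]
finger_gap: -0.004
gripper_force: 0.0
```

Request:
send_rows(commands="0 -0.1 0 0 0;0 -0.1 0 0 0;0 0 0 0 0;0 0 0 0 0")

```text
t: 16.98
tcp_pos: [0.5246, 0.3375, 0.0277]
tool_rot: [0.778, 0.629, 0.0, 0.0]
force: [-1.0, 2.0, -0.6]
finger_gap: 0.004
gripper_force: 1.1
```

Request:
send_rows(commands="0 -0.1 0 0 0;0 -0.1 0 0 0;0 0 0 0 0;0 0 0 0 0")

```text
t: 17.32
tcp_pos: [0.5234, 0.333, 0.0275]
tool_rot: [0.778, 0.629, -0.0, 0.0]
force: [-0.3, 1.5, 1.0]
finger_gap: -0.001
gripper_force: 0.7
```

Request:
send_rows(commands="0 -0.1 0 0 0;0 -0.1 0 0 0;0 0 0 0 0;0 0 0 0 0")

```text
t: 17.65
tcp_pos: [0.5226, 0.3291, 0.0274]
tool_rot: [0.778, 0.629, -0.0, 0.0]
force: [0.3, 1.3, 0.2]
finger_gap: 0.001
gripper_force: 0.6
```

Request:
send_rows(commands="0 -0.1 0 0 0;0 -0.1 0 0 0;0 0 0 0 0;0 0 0 0 0")

```text
t: 17.98
tcp_pos: [0.5218, 0.3252, 0.0275]
tool_rot: [0.778, 0.629, -0.0, 0.0]
force: [0.4, 1.5, 1.2]
finger_gap: -0.0
gripper_force: 0.7
```

Request:
send_rows(commands="0 -0.1 0 0 0;0 -0.1 0 0 0;0 0 0 0 0;0 0 0 0 0")

```text
t: 18.32
tcp_pos: [0.5209, 0.3214, 0.0275]
tool_rot: [0.778, 0.629, -0.0, 0.0]
force: [1.2, 1.4, 0.5]
finger_gap: 0.0
gripper_force: 0.7
```

Request:
send_rows(commands="0 -0.1 0 0 0;0 -0.05 0 0 0;0 0 0 0 0;0 0 0 0 0")

```text
t: 18.65
tcp_pos: [0.5203, 0.3186, 0.0275]
tool_rot: [0.778, 0.629, -0.0, 0.0]
force: [-0.3, 2.1, 1.0]
finger_gap: -0.007
gripper_force: 1.0
```

```bash
python3 - <<'E'
from h import *
s=snap('scene','s5');t=snap('top','t5');st=readout.sense();print(st['tcp_pos'],st['force'])
c=np.zeros((600,800,3),np.uint8)
a=t['pixels'][165:235,110:255,::-1];c[:280,:580]=cv2.resize(a,None,fx=4,fy=4,interpolation=cv2.INTER_CUBIC)
a=s['pixels'][160:225,165:265,::-1];b=cv2.resize(a,None,fx=4.8,fy=4.8,interpolation=cv2.INTER_CUBIC);c[284:284+b.shape[0],:b.shape[1]]=b
cv2.imwrite('pics/c5.png',c)
E
```

```text
[0.5203036  0.31860399 0.02747563] [0.12969594 1.14708115 0.77632115]
```

View pics/c5.png

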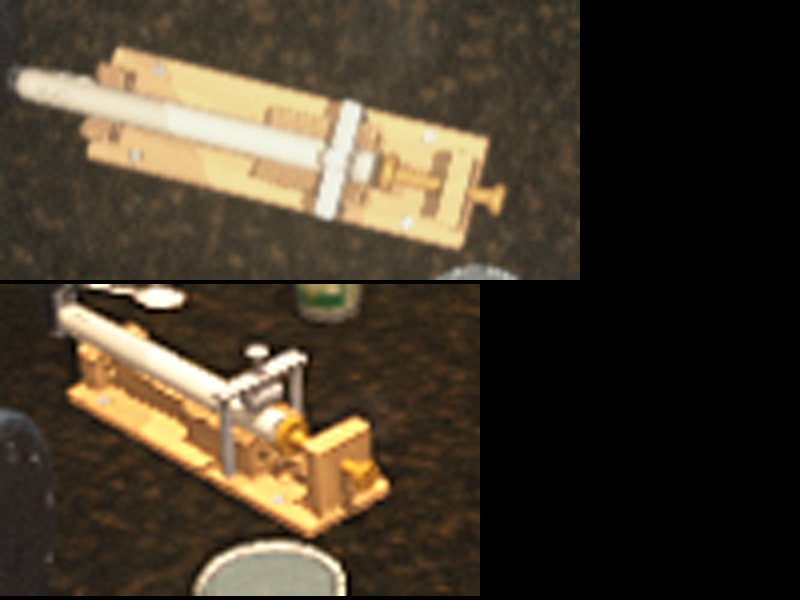

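The candle is under the roller, with its foot only a few mm from the brass disc at about (380,170) in the crop. I continue in 0.5 mm steps and watch the axial force.

Request:
send_rows(commands="0 -0.05 0 0 0;0 0 0 0 0;0 0 0 0 0")

```text
t: 19.0
tcp_pos: [0.5202, 0.3179, 0.0275]
tool_rot: [0.778, 0.629, -0.0, -0.0]
force: [-0.1, 3.1, 0.6]
finger_gap: -0.003
gripper_force: 1.3
```

Request:
send_rows(commands="0 -0.05 0 0 0;0 0 0 0 0;0 0 0 0 0")

```text
t: 19.25
tcp_pos: [0.52, 0.3168, 0.0275]
tool_rot: [0.778, 0.629, -0.0, -0.0]
force: [-0.4, 2.3, 1.5]
finger_gap: -0.002
gripper_force: 1.4
```

Request:
send_rows(commands="0 -0.03 0 0 0;0 0 0 0 0;0 0 0 0 0")

```text
t: 19.5
tcp_pos: [0.5199, 0.3162, 0.0275]
tool_rot: [0.778, 0.629, -0.0, -0.0]
force: [0.2, 3.4, 0.4]
finger_gap: -0.003
gripper_force: 1.5
```

Request:
send_rows(commands="0 -0.025 0 0 0;0 0 0 0 0;0 0 0 0 0")

```text
t: 19.75
tcp_pos: [0.5198, 0.3158, 0.0275]
tool_rot: [0.778, 0.629, -0.0, 0.0]
force: [-0.1, 3.2, 0.4]
finger_gap: -0.001
gripper_force: 1.6
```

Request:
send_rows(commands="0 -0.025 0 0 0;0 0 0 0 0;0 0 0 0 0")

```text
t: 20.0
tcp_pos: [0.5197, 0.3152, 0.0275]
tool_rot: [0.778, 0.629, -0.0, 0.0]
force: [-0.1, 3.9, -0.1]
finger_gap: 0.005
gripper_force: 1.6
```

Request:
send_rows(commands="0 -0.025 0 0 0;0 0 0 0 0;0 0 0 0 0")

```text
t: 20.25
tcp_pos: [0.5195, 0.3147, 0.0275]
tool_rot: [0.778, 0.629, -0.0, -0.0]
force: [0.1, 3.6, 0.8]
finger_gap: -0.001
gripper_force: 1.6
```

```bash
python3 - <<'E'
from h import *
t=snap('top','t6');a=load('top0')['pixels'].astype(int);b=load('t5')['pixels'].astype(int);c=t['pixels'].astype(int)
print('knob diff',np.abs(a-c)[205:222,226:240].mean(),np.abs(b-c)[205:222,226:240].mean())
print('foot diff',np.abs(b-c)[198:216,196:212].mean(),np.abs(a-b)[198:216,196:212].mean())
z=cams.snapshot('scene');sb=load('s5')['pixels'].astype(int);sc=z['pixels'].astype(int)
d=np.abs(sc-sb).sum(2)[160:225,165:265];v,u=np.nonzero(d>60);print(len(u),list(zip(u+165,v+160))[:40])
k=np.concatenate([load('s5')['pixels'][160:225,165:265],z['pixels'][160:225,165:265]],1)[:,:,::-1]
cv2.imwrite('pics/c6.png',cv2.resize(k,None,fx=4,fy=4,interpolation=cv2.INTER_CUBIC))
E
```

```text
knob diff 2.063025210084034 1.9285714285714286
foot diff 6.354166666666667 10.282407407407407
66 [(np.int64(178), np.int64(160)), (np.int64(179), np.int64(160)), (np.int64(176), np.int64(161)), (np.int64(177), np.int64(161)), (np.int64(180), np.int64(161)), (np.int64(181), np.int64(161)), (np.int64(176), np.int64(162)), (np.int64(178), np.int64(162)), (np.int64(181), np.int64(162)), (np.int64(176), np.int64(163)), (np.int64(177), np.int64(163)), (np.int64(178), np.int64(163)), (np.int64(181), np.int64(163)), (np.int64(176), np.int64(164)), (np.int64(177), np.int64(164)), (np.int64(179), np.int64(164)), (np.int64(180), np.int64(164)), (np.int64(181), np.int64(164)), (np.int64(176), np.int64(165)), (np.int64(177), np.int64(165)), (np.int64(178), np.int64(165)), (np.int64(176), np.int64(166)), (np.int64(177), np.int64(166)), (np.int64(178), np.int64(166)), (np.int64(176), np.int64(167)), (np.int64(177), np.int64(167)), (np.int64(178), np.int64(167)), (np.int64(182), np.int64(167)), (np.int64(176), np.int64(168)), (np.int64(177), np.int64(168)), (np.int64(184), np.int64(168)), (np.int64(176), np.int64(169)), (np.int64(177), np.int64(169)), (np.int64(176), np.int64(170)), (np.int64(180), np.int64(170)), (np.int64(177), np.int64(171)), (np.int64(178), np.int64(171)), (np.int64(196), np.int64(171)), (np.int64(196), np.int64(172)), (np.int64(202), np.int64(175))]
```

View pics/c6.png

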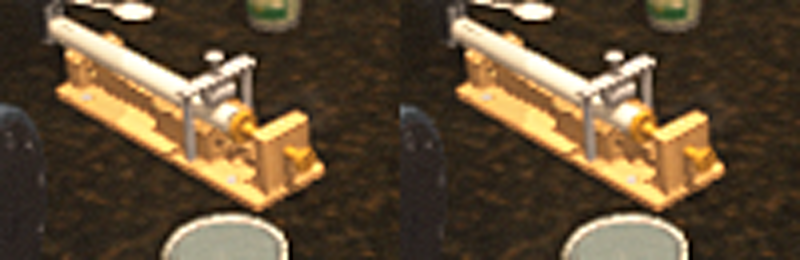

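The knob has not moved and the candle's foot has advanced closer to the disc, so the 3.5 N is roller drag. I continue in small steps.

Request:
send_rows(commands="0 -0.025 0 0 0;0 0 0 0 0;0 0 0 0 0")

```text
t: 20.6
tcp_pos: [0.5194, 0.3143, 0.0275]
tool_rot: [0.778, 0.629, -0.0, 0.0]
force: [-0.5, 3.6, 0.4]
finger_gap: 0.0
gripper_force: 1.6
```

Request:
send_rows(commands="0 -0.025 0 0 0;0 0 0 0 0;0 0 0 0 0")

```text
t: 20.85
tcp_pos: [0.5193, 0.3138, 0.0275]
tool_rot: [0.778, 0.629, -0.0, -0.0]
force: [-0.6, 3.9, 1.5]
finger_gap: -0.002
gripper_force: 1.6
```

Request:
send_rows(commands="0 -0.025 0 0 0;0 0 0 0 0;0 0 0 0 0")

```text
t: 21.1
tcp_pos: [0.5192, 0.3133, 0.0275]
tool_rot: [0.778, 0.629, -0.0, 0.0]
force: [-0.4, 4.6, 1.1]
finger_gap: -0.003
gripper_force: 1.7
```

Request:
send_rows(commands="0 -0.025 0 0 0;0 0 0 0 0;0 0 0 0 0")

```text
t: 21.35
tcp_pos: [0.5191, 0.3128, 0.0275]
tool_rot: [0.778, 0.629, -0.0, 0.0]
force: [-0.7, 3.4, -0.2]
finger_gap: -0.001
gripper_force: 1.6
```

Request:
send_rows(commands="0 -0.025 0 0 0;0 0 0 0 0;0 0 0 0 0")

```text
t: 21.6
tcp_pos: [0.519, 0.3123, 0.0275]
tool_rot: [0.778, 0.629, -0.0, -0.0]
force: [-0.6, 2.9, 1.0]
finger_gap: -0.001
gripper_force: 1.7
```

Request:
send_rows(commands="0 -0.025 0 0 0;0 0 0 0 0;0 0 0 0 0")

```text
t: 21.85
tcp_pos: [0.5189, 0.3118, 0.0275]
tool_rot: [0.778, 0.629, -0.0, 0.0]
force: [-0.2, 2.9, 1.3]
finger_gap: -0.002
gripper_force: 1.7
```

Request:
send_rows(commands="0 -0.025 0 0 0;0 -0.025 0 0 0;0 0 0 0 0;0 0 0 0 0")

```text
t: 22.18
tcp_pos: [0.5189, 0.3115, 0.0276]
tool_rot: [0.778, 0.628, 0.001, -0.0]
force: [-0.4, 5.0, 0.4]
finger_gap: 0.006
gripper_force: 2.7
```

Request:
send_rows(commands="0 -0.025 0 0 0;0 -0.025 0 0 0;0 0 0 0 0;0 0 0 0 0")

```text
t: 22.52
tcp_pos: [0.519, 0.3114, 0.0277]
tool_rot: [0.778, 0.628, 0.001, -0.0]
force: [-1.0, 10.0, 0.0]
finger_gap: -0.003
gripper_force: 4.1
```

Request:
send_rows(commands="0 -0.025 0 0 0;0 -0.025 0 0 0;0 0 0 0 0;0 0 0 0 0")

```text
t: 22.85
tcp_pos: [0.5192, 0.3113, 0.0279]
tool_rot: [0.778, 0.628, 0.002, -0.001]
force: [-1.2, 10.7, 0.1]
finger_gap: 0.005
gripper_force: 5.4
```

The foot is bearing on the stop: TCP stalled at y = 0.311, about 10.5 N in total less 3.5 N drag, so roughly 7 N. I ease off, hold briefly, and retreat.

Request:
send_rows(commands="0 0.02 0 0 0;0 0 0 0 0;0 0 0 0 0;0 0 0 0 0")

```text
t: 23.18
tcp_pos: [0.5192, 0.3114, 0.0279]
tool_rot: [0.778, 0.628, 0.002, -0.001]
force: [-0.9, 9.5, 0.8]
finger_gap: 0.003
gripper_force: 4.8
```

Request:
send_rows(commands="0 0.05 0 0 0;0 0.1 0 0 0;0 0.2 0 0 0;0 0.4 0 0 0;0 0.6 0 0 0;0 0.6 0 0 0;0 0 0 -0.5 0;0 0 0 -1 0;0 0 0 -1 0;0 0 0 -1 0;0 0 0 -1 0;0 0 0 0 0;0 0 0 0 0;0 0 0 0 0")

```text
t: 24.35
tcp_pos: [0.526, 0.3473, 0.1173]
tool_rot: [0.778, 0.629, -0.0, -0.0]
force: [0.3, -0.6, -0.9]
finger_gap: -0.005
gripper_force: 0.0
```

```bash
python3 - <<'E'
from h import *
s=snap('scene','s7');t=snap('top','t7');w=snap('wrist','w7')
a=load('top0')['pixels'].astype(int);c=t['pixels'].astype(int)
print('knob diff',np.abs(a-c)[205:222,226:240].mean(),readout.sense()['force'])
k=np.zeros((600,800,3),np.uint8)
x=cv2.resize(t['pixels'][165:235,110:255],None,fx=4,fy=4,interpolation=cv2.INTER_CUBIC);k[:280,:580]=x[:,:,::-1]
x=cv2.resize(s['pixels'][160:225,165:265],None,fx=4.8,fy=4.8,interpolation=cv2.INTER_CUBIC);k[284:596,:480]=x[:,:,::-1]
cv2.imwrite('pics/c7.png',k)
E
```

```text
knob diff 2.0798319327731094 [-0.96624703  0.36375097 -0.80496633]
```

View pics/c7.png

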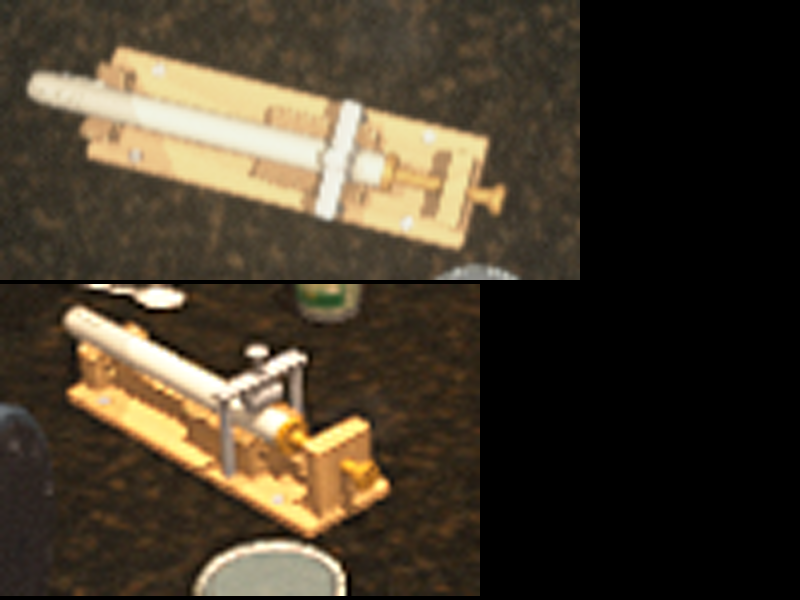

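The candle lies straight in the V under the roller, its foot touching the disc at about (385,168). The stop knob is unmoved and the tool is clear.

```bash
python3 -c "
from station import sign_off
print(sign_off())"
```

```text
the job is handed in; nothing more can be done
None
```

The job is handed in, with no verdict returned: the candle lies in the V under the roller, was pressed on the back stop at roughly 7 N and then released, and in the pictures the stop had not shifted.

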